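# Turn down the stage light and hold up the dish of fossil snails

### The job

I have finished looking at the three fossil snails in the little glass dish on the microscope's light base; its head is already swung aside. First slide the dimmer on the base all the way down to off, so that the bare stage does not dazzle me, then grasp that dish, lift it at least 10 cm clear above the stage and hold it level and still with all three snails in it, ready for me to take from you. Keep it level all the way, do not knock the other things about, and finish while still holding the dish in the air: do not put it down or let go.

Things in the scene. Friction and masses are not known exactly. Their poses are not given: they have to be found in the camera images.
- light_base: microscope light base: fixed white box, 220 mm deep (x), 250 wide (y), its top (the stage) 50 mm above the bench. Origin: centre of its underside; x to its rear, away from the robot (turned up to 0.35 rad), y to its left seen from the robot. Dimmer track along y at x = -78 mm. Two steel clips 5 mm high lie folded along the rear edge (x 90 to 102, |y| 34 to 98 mm).
- stage_mid (a point): centre of the flush white round stage glass, 100 mm across, on the light base's top (25 mm behind its middle, 50 mm above the bench); axes as the base's.
- dimmer (a joint): position of the dimmer's grip on its track, m: 0 = off, at the stop at the left end (base +y; 30 mm left of the middle), growing to the right (base -y) to 0.060 = full brightness. A printed wedge behind the track is thinnest at the off end. Slides with about 1.2 N of friction and stays where it is left.
- dimmer_top (a point): centre of the top of the dimmer's grip, a black block with a white line over it, 12 mm long along the track (base y), 20 mm across it (base x), 16 mm tall above a 1.5 mm gap: this point is 17.5 mm above the stage. Axes as the base's. Nothing else stands within 40 mm of it.
- dish: the open clear glass dish with the three snails, on the stage glass, within 16 mm of its centre: round, 60 mm outside diameter, 15 mm high, wall and floor 2.5 mm, about 30 g (65 g with the snails). Its straight outer wall can be grasped across the diameter from any side. Origin: centre of its underside; z up.
- snail_a: fossil snail shell, solid stone, pale grey-beige, about 21 mm across and 16 mm high, 12 g; loose in the dish, free to slide. Origin: centre of its underside.
- snail_b: fossil snail shell, solid stone, pale grey-beige, about 20 mm across and 15 mm high, 11 g; loose in the dish, free to slide. Origin: centre of its underside.
- snail_c: fossil snail shell, solid stone, pale grey-beige, about 18 mm across and 14 mm high, 10 g; loose in the dish, free to slide. Origin: centre of its underside.
- spare_dish: bystander: an empty glass dish of the same kind (60 mm across, 15 mm high) on the bench to the left of the light base, beside its front half; not the one asked for. Origin: centre of its underside.
- eyepiece_cap: bystander: round black dust cap, 34 mm across and 12 mm high, lying on top of the light base near its right edge, about 100 mm from the glass centre. Origin: centre of its underside.
- tweezers: bystander: steel tweezers, 122 mm long (their x), 20 mm wide, 5 mm high, on the bench to the right of the light base. Origin: centre of their underside.
- dropper_bottle: bystander: amber dropper bottle, 38 mm across and 100 mm high, on the bench to the left of the light base, beside its rear half. Origin: centre of its underside.
- loupe: bystander: black loupe, 47 mm across and 28 mm high, on the bench to the right of the light base, beyond the tweezers. Origin: centre of its underside.
Things that resemble listed ones, but are neither listed nor needed, are in the scene too. Leave any purple look-alike of the dish alone.

How it is judged:
On the way, in this order (a step that is already met when the one before it is completed fails the run):
1. the dimmer is slid to off while the dish still stands on the stage (value of joint dimmer below 0.004 m and height (world z) of dish below 0.055 m), for 0.2 s.
2. the dish is lifted clear of the stage, level, in the fingers (height (world z) of dish above 0.14 m and contact force between dish and the fingers above 1 N and angle between dish's own z axis and vertical below 0.1 rad), for 0.5 s.
At the end, for the whole second after the job is handed in: Dish held in the fingers (over 1 N), underside over 90 mm above the stage (140 mm above the bench), level within 0.1 rad, still (20 mm/s, 0.15 rad/s), three snails in it; dimmer within 4 mm of off; empty dish, cap, tweezers, bottle and loupe within 30 mm of their starts (all of step 2 and linear speed of dish below 0.02 m/s and angular speed of dish below 0.15 rad/s and value of joint dimmer below 0.004 m and horizontal distance between each of snail_a, snail_b, snail_c and dish below 0.028 m and z of snail_a in the frame of dish between -0.001 and 0.014 m and z of snail_b in the frame of dish between -0.001 and 0.014 m and z of snail_c in the frame of dish between -0.001 and 0.014 m and distance of each of spare_dish, eyepiece_cap, tweezers, dropper_bottle, loupe from where it was at the start of the episode below 0.03 m); the arm keeps its last pose, push and grip.
It fails at once if the dish is tilted by more than 0.35 rad (20 degrees) (angle between dish's own z axis and vertical above 0.35 rad).
It fails at once if a bystander is knocked more than 30 mm away (distance of any of spare_dish, eyepiece_cap, tweezers, dropper_bottle, loupe from where it was at the start of the episode above 0.03 m).
It also fails if it takes over 48 s, if anything falls off the work surface, if the arm or the gripper's body presses on something with over 40 N, if the wrist force passes 120 N, or if a joint passes its speed limit or range.

### The arm

A 6-joint arm with a two-finger parallel gripper is mounted at the origin on the work surface. World frame = base frame: x ahead of the robot, y to its left, z up, the work surface at z = 0. Lengths are in m, angles in rad, forces in N, time in s.
With the tool pointing down it reaches from about 0.25 to 0.775 m from the base axis. Payload 8.9 kg.
Tool frame: the origin (TCP) lies between the finger pads; the fingertips stand 14 mm ahead of it and the grasp point (between the pads) lies 5 mm behind it; z points along the fingers, y is the line along which they close (so a half turn about z gives the same grasp; the last joint's range is limited). The gripper opens to 85 mm and grips with 20 to 120 N. Pads are 22 mm wide; open, the fingers measure 114 mm over their backs; the gripper's body (76 mm by 85 mm) begins 54 mm behind the grasp point. The pads swing forward as they close: fully open they stand 13 mm farther back than shut.
Start: joints at [1.083, 0.291, -0.153, 1.127, 0, 1.431], TCP at [0.179, 0.493, 0.245] pointing down, gripper open.
Joint ranges: [-2.52, 2.52], [-0.91, 1.74], [-1.3, 1.37], [-1.96, 2.02], [-1.52, 1.47], [-3.14, 3.14]. Speed limits (rad/s): [2.22, 2.22, 2.79, 3.14, 3.14, 3.14].

### API

Orientations are given as a rotation vector (axis times angle).
In Python, from workcell import arm gives the robot as it stands.
- The arm moves only by the shell command python3 -m handwheel 'ROWS' [FORCE]. ROWS is JSON, a list of rows, each a list of 5 numbers: the closure, from -1 (fully open) to 1 (shut), then the shift along the tool's x, y, z in units of 0.03 m (1.0 is 0.03 m), then the turn about the tool's z in units of 5 degrees (1.0 is 5 degrees). A call has 1 to 12 rows; each row shifts and turns the commanded pose from where the row before left it, along the tool's axes as they then stand; what a row does not reach is not made up. A row lasts 1/12 s, in which the tool goes at most 41.7 mm and 7.16 degrees, less where a joint would pass 70% of its speed; a pose out of reach is approached as far as the arm can. A call with a number of a shift or a turn outside -1 to 1 is refused whole. A call with a gripper value outside its range is refused whole. The fingers move at their own pace and stop on an object; FORCE is the grip in N (left out, the last holds). Time passes only in rows, so rows that do not move let the fingers close. It gives the time, the measured TCP pose, the force, the opening and the grip force at its end, in the units of the state.
- arm.read_state(): the state, without advancing time (a new reading comes with each control period).
- arm.get_image(name): name is "scene" or "top"; returns (picture, depth): 400x640x3 uint8, blue, green, red; 400x640 float32, m along the optical axis (not along the pixel's ray), 0 where there is no reading.
- arm.camera_params(name): a dict with "fx", "fy", "cx", "cy" (pixels), "camera_from_world" (4x4, takes a point from world to camera coordinates). Camera axes: x right, y down, z forward; pixel columns grow to the right and rows downward; lengths in m; the calibration is good to about 2 mm. A picture is of the moment at which its call begins. camera_params takes no time and is no camera call.
- arm.close_job(): hands the job in; it is judged then, once.
Trained networks look in the newest picture that a camera, given by its name, has taken for a name from the list of things; names that differ only in an ending like _2 or _b are one class to them, and where a whole thing is asked for, a point or a joint stands for the part that bears it (a point fixed in the world has none). Each returns a list of dicts, best first, with "confidence" (0 to 1); they miss things now and then, are a little off and sometimes report something else, mostly with a low value. They report only what shows in the picture. A call takes as long as a camera call. They do not tell look-alikes from the thing itself.
- arm.find_in(camera, name): "bbox" ([centre column, centre row, width, height] as shares, 0 to 1, of the picture: columns of its width, rows of its height, round what is visible of it).
- arm.outline_of(camera, name): "mask" (400x640 bool, what is visible of it) and "bbox" ([centre column, centre row, width, height] as shares, 0 to 1, of the picture: columns of its width, rows of its height, round what is visible of it).
The state is a dict: "clock": time; "joints": joint angles; "joint_vel": joint speeds; "tau": joint torques, N m; "eef_pos": TCP position; "orientation": TCP orientation; "wrist_force": force on the tool from outside, world axes, zero at the start; "moment": the same for the moment, N m; "gripper_width": finger opening in m; "gripper_force": force on a finger pad.
Only numpy, scipy, OpenCV 4.12 (cv2) and the standard library are available. Lean on these libraries where they do the work, as an engineer would, in place of code of your own. Each camera call takes 0.05 s, during which the arm holds its last target. There are 200 camera calls.

## Working session

There is one attempt and no reset: what is moved stays moved. The work goes in short steps, Python scripts to look and compute and a shell command to move; the robot and the scene stay as the last step left them, time stands still between calls to the robot, and variables do not carry over. Pictures are saved under pics/ and viewed, at most 10 in all, crops included, and the job is handed in when it is done.

```bash
mkdir -p pics; cat > h.py <<'E'
import numpy as np, cv2
from workcell import arm
def w(cam,u,v,d=None,z=None):
    p=arm.camera_params(cam);T=np.linalg.inv(p["camera_from_world"])
    r=np.array([(u-p["cx"])/p["fx"],(v-p["cy"])/p["fy"],1.])
    if d is None:
        R=T[:3,:3]@r; d=(z-T[2,3])/R[2]
    return T[:3,:3]@(r*d)+T[:3,3]
def px(cam,P):
    p=arm.camera_params(cam);c=p["camera_from_world"]@np.append(P,1)
    return np.array([p["fx"]*c[0]/c[2]+p["cx"],p["fy"]*c[1]/c[2]+p["cy"]])
E
python3 - <<'E'
from h import *
for c in("top","scene"):
    im,d=arm.get_image(c); cv2.imwrite(f"pics/{c}0.png",im); np.save(f"{c}_d.npy",d)
    for n in("light_base","dish","dimmer","eyepiece_cap"):
        for r in arm.find_in(c,n)[:4]:
            b=np.array(r["bbox"])*[640,400,640,400]; print(c,n,round(r["confidence"],2),b.round(0),w(c,b[0],b[1],z=.055).round(3))
print(arm.read_state())
E
```

```text
top dish 0.65 [345. 186.  22.  27.] [ 0.606 -0.038  0.055]
top dish 0.6 [292. 133.  22.  25.] [0.745 0.095 0.055]
top eyepiece_cap 0.63 [385. 189.  14.  15.] [ 0.599 -0.14   0.055]
scene light_base 0.6 [309. 218. 126.  83.] [ 0.613 -0.035  0.055]
scene dish 0.85 [387. 276.  31.  27.] [0.804 0.081 0.055]
scene dish 0.6 [308. 218.  31.  21.] [ 0.613 -0.038  0.055]
scene dimmer 0.59 [296. 185.   6.  11.] [ 0.495 -0.046  0.055]
scene eyepiece_cap 0.53 [315. 216.   2.   7.] [ 0.61  -0.02   0.055]
scene eyepiece_cap 0.52 [261. 219.  18.  15.] [ 0.597 -0.135  0.055]
scene eyepiece_cap 0.16 [295. 186.   7.  14.] [ 0.497 -0.049  0.055]
{'clock': 0.5, 'joints': array([ 1.08271195e+00,  2.90741434e-01, -1.53436270e-01,  1.12670209e+00,
       -7.51573395e-06,  1.43151321e+00]), 'joint_vel': array([-1.53424845e-04,  3.18648319e-04,  8.83600843e-04,  4.67072282e-04,
        6.01714300e-04, -5.20137568e-05]), 'tau': array([-4.44581929e-04, -5.36657310e+01,  3.31441104e+01,  3.17244514e-03,
       -1.14355523e-04,  3.29345511e-06]), 'eef_pos': array([0.17940897, 0.49336826, 0.24527001]), 'orientation': array([-5.45119311e-01, -3.09391862e+00,  1.28358839e-04]), 'wrist_force': array([-0.53964431, -0.04147271,  0.49965149]), 'moment': array([ 0.00828671,  0.01807472, -0.05650971]), 'gripper_force': 0.0, 'gripper_width': 0.08525744756375672}
```

```bash
python3 - <<'E'
import cv2,numpy as np
a=cv2.imread("pics/top0.png")[90:290,230:450];b=cv2.imread("pics/scene0.png")[130:330,200:420]
a=cv2.resize(a,None,fx=1.8,fy=2.9*1.8/2.9,interpolation=3)if 0 else cv2.resize(a,(640,582),interpolation=3)
b=cv2.resize(b,(640,582),interpolation=3)
cv2.imwrite("pics/a.png",a);cv2.imwrite("pics/b.png",b)
E
```

```text
(no output)
```

View pics/a.png

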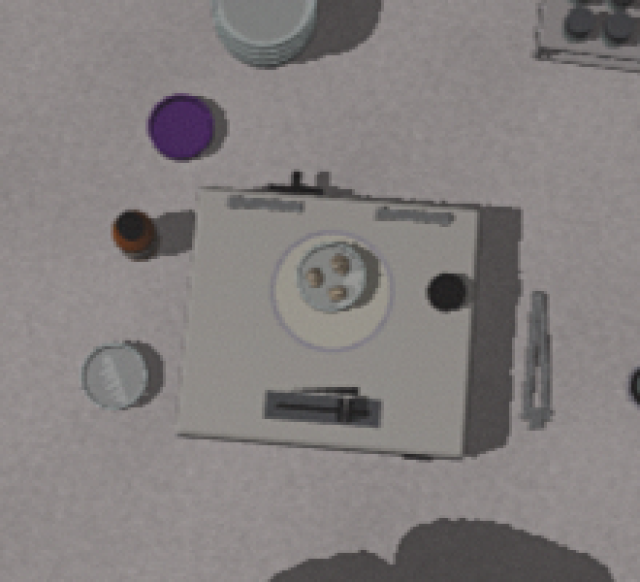

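View pics/b.png

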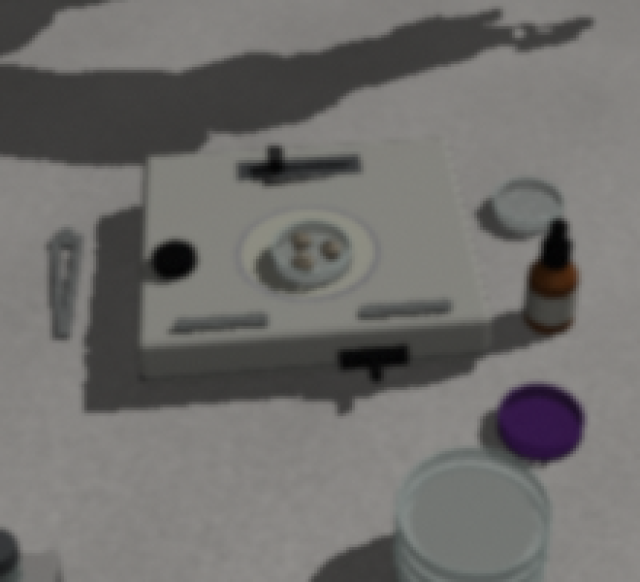

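View pics/top0.png

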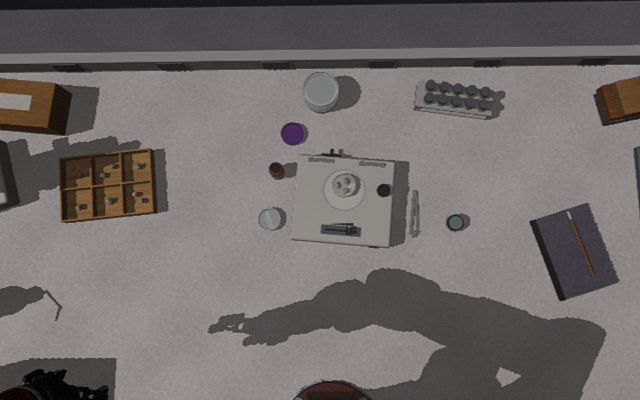

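The top view shows these things that could be taken for the dish:
- the dish with three snails, on the stage glass at about (344,185): this is the one I want
- the purple look-alike at (292,133)
- the empty spare dish at (270,218)
- a stack of glass dishes at (321,92)

The dimmer grip is at about (351,230), near the right (bright) end of its track. I'll measure these next.

```bash
python3 - <<'E'
from h import *
d=np.load("top_d.npy"); im=cv2.imread("pics/top0.png")
p=arm.camera_params("top");T=np.linalg.inv(p["camera_from_world"])
v,u=np.mgrid[:400,:640]
P=np.stack([(u-p["cx"])/p["fx"]*d,(v-p["cy"])/p["fy"]*d,d],-1)@T[:3,:3].T+T[:3,3]
print("cam",T[:3,3],p["fx"])
roi=(np.abs(P[...,0]-.57)<.17)&(np.abs(P[...,1]+.03)<.16)&(d>0)
m=roi&(P[...,2]>.035)&(P[...,2]<.085)
n,l,s,c=cv2.connectedComponentsWithStats(m.astype(np.uint8)); k=1+s[1:,4].argmax(); m=l==k
print("z med",np.median(P[m][:,2]))
r=cv2.minAreaRect(P[m][:,:2].astype(np.float32)); print(r, cv2.boxPoints(r))
hi=m&(P[...,2]>.058)
n,l,s,c=cv2.connectedComponentsWithStats(hi.astype(np.uint8))
for i in range(1,n): print(s[i],c[i].round(1),P[l==i].mean(0).round(4),P[l==i][:,2].max().round(4))
for c_ in ("top","scene"):
    arm.get_image(c_)
    for nme in("dish","dimmer","dimmer_top"):
        for q in arm.outline_of(c_,nme)[:4]:
            mm=q["mask"]; ys,xs=np.nonzero(mm); x,y=xs.mean(),ys.mean()
            print(c_,nme,round(q["confidence"],2),x.round(1),y.round(1),mm.sum(),w(c_,x,y,z=.0675 if "dim" in nme else .06).round(4))
cv2.imwrite("pics/c.png",cv2.resize(im[170:245,285:400],None,fx=6,fy=6,interpolation=3))
E
```

```text
cam [ 0.40918243 -0.01084821  1.22969451] 472.37723885928096
z med 0.05188331305422822
((0.5745009183883667, -0.032240837812423706), (0.2519630789756775, 0.2276277095079422), 83.96471405029297) [[ 0.44807208 -0.1455576 ]
 [ 0.6744381  -0.16949059]
 [ 0.70092976  0.08107592]
 [ 0.47456372  0.10500892]]
[308 158   2   3   3] [308.7 159. ] [0.6754 0.0524 0.0601] 0.0626
[314 158   7   4  12] [316.6 159.9] [0.6729 0.0324 0.0596] 0.0621
[325 159   1   1   1] [325. 159.] [0.6747 0.011  0.0614] 0.0614
[331 159   2   2   4] [331.5 159.5] [ 0.6735 -0.0054  0.0601] 0.0615
[311 160   1   1   1] [311. 160.] [0.6726 0.0465 0.0608] 0.0608
[313 160   1   1   1] [313. 160.] [0.6728 0.0415 0.0596] 0.0596
[326 160   3   3   4] [327. 161.] [0.6701 0.006  0.0583] 0.0586
[365 162   1   1   1] [365. 162.] [ 0.6665 -0.09    0.0581] 0.0581
[367 163   2   3   4] [367.5 164. ] [ 0.6612 -0.0962  0.0587] 0.0593
[376 163   1   2   2] [376.  163.5] [ 0.6622 -0.1176  0.059 ] 0.0599
[379 163   2   3   3] [379.7 164. ] [ 0.6606 -0.1268  0.0598] 0.0617
[382 163   3   2   3] [383.  163.7] [ 0.6616 -0.1353  0.059 ] 0.05
[... 2258 characters left out ...]
1   1   1] [353. 235.] [ 0.4824 -0.057   0.0582] 0.0582
[346 239   1   1   1] [346. 239.] [ 0.4726 -0.0395  0.0594] 0.0594
top dish 0.72 291.4 133.4 412 [0.7428 0.0964 0.06  ]
top dish 0.64 342.6 184.5 356 [ 0.609  -0.0326  0.06  ]
top dimmer 0.37 347.6 230.6 36 [ 0.4927 -0.0434  0.0675]
top dimmer 0.32 382.5 190.0 138 [ 0.5931 -0.1314  0.0675]
top dimmer_top 0.58 347.5 230.5 36 [ 0.493  -0.0432  0.0675]
top dimmer_top 0.41 342.0 201.6 8156 [ 0.5649 -0.0306  0.0675]
scene dish 0.68 307.2 217.1 412 [ 0.6163 -0.0387  0.06  ]
scene dish 0.63 385.6 274.7 662 [0.8036 0.0776 0.06  ]
scene dish 0.23 389.6 227.6 517 [0.6822 0.1231 0.06  ]
scene dimmer_top 0.4 294.4 184.6 37 [ 0.5083 -0.0505  0.0675]
```

View pics/c.png

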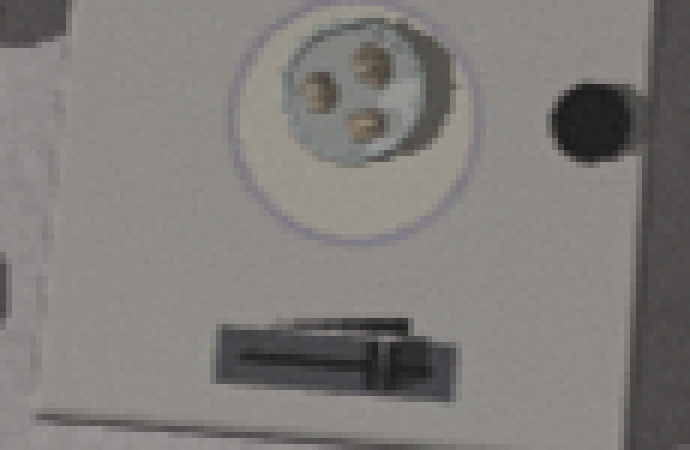

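The crop confirms it: clear glass dish with three snails, centre at about (344,185), world (0.607,-0.035). The dimmer is at about 0.050 m. My plan is to push it left with closed fingers. First I'll turn the tool to the base's axes (yaw -0.105) and go right of the grip.

```bash
python3 -m handwheel '[[1,0,0,0,-0.93],[1,0,0,0,-0.93],[1,0,0,0,-0.94],[1,-0.68,-1,0,0],[1,-0.68,-1,0,0],[1,-0.68,-1,0,0],[1,-0.68,-1,0,0],[1,-0.68,-1,0,0],[1,-0.68,-1,0,0],[1,-0.68,-1,0,0],[1,-0.68,-1,0,0],[1,-0.68,-1,0,0]]' 20
python3 -m handwheel '[[1,-0.68,-1,0,0],[1,-0.68,-1,0,0],[1,-0.68,-1,0,0],[1,-0.68,-1,0,0],[1,-0.68,-1,0,0],[1,-0.68,-1,0,0],[1,-0.68,-1,0,0],[1,-0.68,-1,0,0],[1,-0.4,-0.7,0.5,0],[1,0,0,0.5,0],[1,0,0,0,0]]'
```

```text
clock: 1.9
eef_pos: [0.3343, 0.2042, 0.2456]
orientation: [0.163, 3.137, 0.001]
wrist_force: [1.7, -0.3, -0.3]
gripper_width: 0.0003
gripper_force: 0.0
clock: 2.82
eef_pos: [0.4799, -0.073, 0.2128]
orientation: [-0.168, -3.133, -0.002]
wrist_force: [-0.9, 0.8, -0.6]
gripper_width: 0.0001
gripper_force: 0.0
```

```bash
python3 -m handwheel '[[1,-0.36,0,0.5,0],[1,0,0,1,0],[1,0,0,1,0],[1,0,0,1,0],[1,0,0,0.5,0],[1,0,0,0.25,0],[1,0,0,0,0]]'
python3 - <<'E'
from h import *
for c in("top","scene"):
    im,d=arm.get_image(c)
    print(px(c,arm.read_state()["eef_pos"]))
    cc=px(c,[.49,-.05,.07]).astype(int); 
    a=im[cc[1]-50:cc[1]+50,cc[0]-65:cc[0]+65]
    cv2.imwrite(f"pics/d_{c}.png",cv2.resize(a,(520,400),interpolation=3))
cv2.imwrite("pics/d.png",np.vstack([cv2.resize(cv2.imread(f"pics/d_{c}.png"),(390,300))for c in("top","scene")]))
E
```

```text
clock: 3.4
eef_pos: [0.4908, -0.0724, 0.0871]
orientation: [-0.163, -3.135, -0.001]
wrist_force: [-0.2, 0.4, -0.0]
gripper_width: 0.0002
gripper_force: 0.0
[359.98907385 230.3382956 ]
[283.16578242 174.19414039]
```

View pics/d.png

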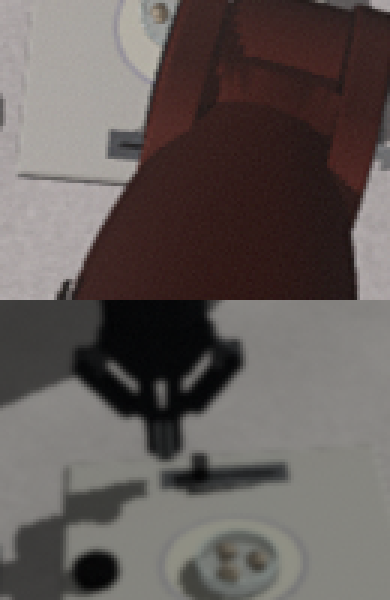

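The top picture is mostly hidden by the arm. The scene picture shows the closed fingertips just right of the grip and above the stage, clear of everything. Next I'll lower them gradually.

```bash
python3 -m handwheel '[[1,0,0,0.3,0],[1,0,0,0.03,0],[1,0,0,0.03,0],[1,0,0,0.03,0],[1,0,0,0.03,0],[1,0,0,0.03,0],[1,0,0,0,0]]'
python3 -m handwheel '[[1,0,0,0.06,0],[1,0,0,0.04,0],[1,0,0,0.04,0],[1,0,0,0,0]]'
```

```text
clock: 4.08
eef_pos: [0.4916, -0.0733, 0.0743]
orientation: [-0.164, -3.137, -0.0]
wrist_force: [-0.4, -0.5, 0.5]
gripper_width: 0.0001
gripper_force: 0.0
clock: 4.42
eef_pos: [0.4915, -0.0732, 0.0698]
orientation: [-0.164, -3.137, -0.0]
wrist_force: [-0.1, -0.2, 0.0]
gripper_width: 0.0001
gripper_force: 0.0
```

```bash
python3 -m handwheel '[[1,0,0.3,0,0],[1,0,0.3,0,0],[1,0,0.3,0,0],[1,0,0.3,0,0],[1,0,0.3,0,0],[1,0,0,0,0]]'
python3 - <<'E'
from h import *
arm.get_image("scene")
for n in("dimmer","dimmer_top"):
  for q in arm.find_in("scene",n)[:2]:
    b=np.array(q["bbox"])*[640,400,640,400];print(n,q["confidence"],b.round(1),w("scene",b[0],b[1],z=.06).round(3))
E
```

```text
clock: 4.92
eef_pos: [0.4963, -0.0265, 0.0701]
orientation: [-0.161, -3.137, -0.001]
wrist_force: [-0.3, 0.4, -0.4]
gripper_width: -0.0003
gripper_force: 0.0
dimmer 0.55 [312.6 184.9   5.8  11.2] [ 0.508 -0.008  0.06 ]
dimmer_top 0.53 [314.  184.3   7.7  13.2] [ 0.506 -0.005  0.06 ]
```

```bash
python3 -m handwheel '[[1,0,0.15,0,0],[1,0,0.1,0,0],[1,0,0.07,0,0],[1,0,0.05,0,0],[1,0,0,0,0]]'
python3 -m handwheel '[[1,0,0.05,0,0],[1,0,0.05,0,0],[1,0,0,0,0]]'
python3 -m handwheel '[[1,0,0.05,0,0],[1,0,0.03,0,0],[1,0,0,0,0]]'
```

```text
clock: 5.48
eef_pos: [0.4976, -0.0179, 0.0701]
orientation: [0.164, 3.137, -0.002]
wrist_force: [-0.2, -4.5, 0.5]
gripper_width: 0.0002
gripper_force: 1.8
clock: 5.73
eef_pos: [0.4977, -0.0171, 0.0702]
orientation: [-0.167, -3.137, 0.01]
wrist_force: [-2.8, -14.9, -0.1]
gripper_width: -0.0
gripper_force: 7.2
clock: 5.98
eef_pos: [0.4977, -0.0166, 0.0702]
orientation: [-0.169, -3.136, 0.016]
wrist_force: [-3.7, -25.2, 0.1]
gripper_width: 0.0001
gripper_force: 11.6
```

Force is rising at the stop. I'll back off, rise and check.

```bash
python3 -m handwheel '[[1,0,-0.3,0,0],[1,0,-0.3,0,0],[1,0,0,-1,0],[1,0,0,-1,0],[1,0,0,-1,0],[-1,0,0,-0.3,0],[-1,0,0,0,0],[-1,0,0,0,0]]'
python3 - <<'E'
from h import *
for c in("scene",):
    im,d=arm.get_image(c)
    for n in("dimmer","dimmer_top","dish"):
      for q in arm.outline_of(c,n)[:3]:
        ys,xs=np.nonzero(q["mask"]);print(n,round(q["confidence"],2),xs.mean().round(1),ys.mean().round(1),w(c,xs.mean(),ys.mean(),z=.06).round(4))
    cv2.imwrite("pics/e.png",cv2.resize(im[110:260,225:425],(800,600),interpolation=3))
E
```

```text
clock: 6.65
eef_pos: [0.4962, -0.03, 0.1689]
orientation: [0.164, 3.137, 0.001]
wrist_force: [-0.3, 0.4, -0.1]
gripper_width: 0.0359
gripper_force: 0.0
dimmer 0.45 315.4 183.7 [ 0.5045 -0.0012  0.06  ]
dimmer 0.29 259.7 219.0 [ 0.6023 -0.1381  0.06  ]
dimmer_top 0.53 315.4 183.4 [ 0.5033 -0.0009  0.06  ]
dish 0.71 306.8 217.5 [ 0.6173 -0.0397  0.06  ]
dish 0.56 385.7 275.2 [0.8048 0.0773 0.06  ]
```

View pics/e.png

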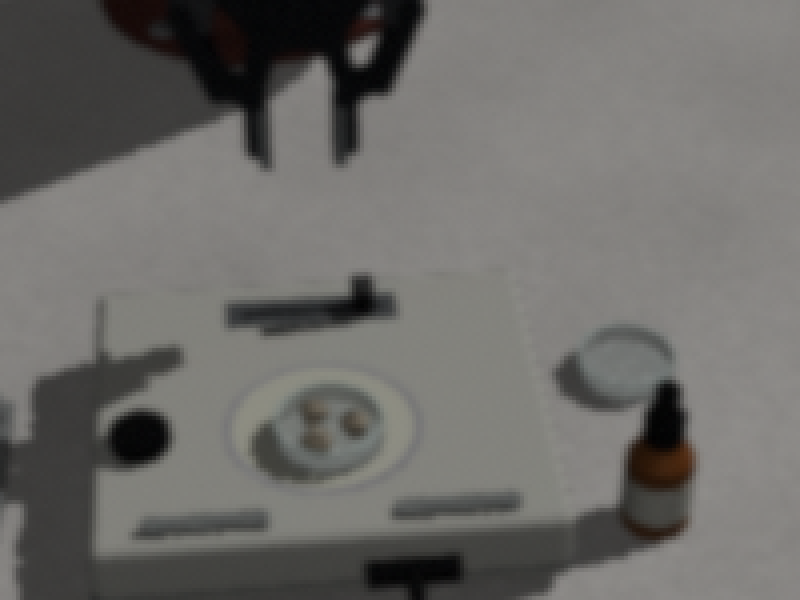

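The grip has moved 50 mm and now sits at the left end of its track (crop (362,293)), so the dimmer is off. Next I'll go above the dish with the fingers open.

```bash
python3 -m handwheel '[[-1,-0.9,0.05,0,0],[-1,-0.9,0.05,0,0],[-1,-0.9,0.06,0.3,0],[-1,-0.9,0.06,0.5,0],[-1,-0.1,0,0.5,0],[-1,0,0,0.3,0],[-1,0,0,0,0]]'
python3 - <<'E'
from h import *
im,d=arm.get_image("scene"); e=arm.read_state()["eef_pos"]
for q in arm.outline_of("scene","dish")[:3]:
    ys,xs=np.nonzero(q["mask"]);print(round(q["confidence"],2),xs.mean().round(1),ys.mean().round(1))
print(px("scene",e),px("scene",[e[0],e[1],.0575]))
cv2.imwrite("pics/f.png",cv2.resize(im[140:260,230:390],(800,600),interpolation=3))
E
```

```text
clock: 7.43
eef_pos: [0.6049, -0.0346, 0.1178]
orientation: [-0.164, -3.131, -0.001]
wrist_force: [-0.8, 0.1, -0.8]
gripper_width: 0.086
gripper_force: 0.0
0.78 306.9 217.0
0.7 385.3 274.7
[307.50935259 191.85355211] [308.31345684 214.4377655 ]
```

View pics/f.png

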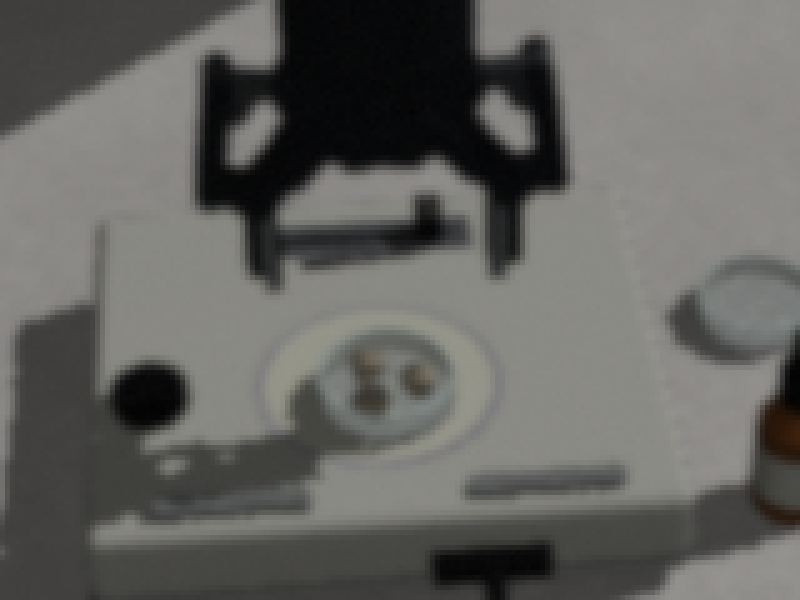

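The fingertips straddle the dish evenly, crop columns 265 and 503 around the dish centre at 388. I'll add +3 mm in x, lower, and close gently.

```bash
python3 -m handwheel '[[-1,-0.1,0,0.5,0],[-1,0,0,0.5,0],[-1,0,0,0.4,0],[-1,0,0,0.3,0],[-1,0,0,0.15,0],[-1,0,0,0.03,0],[-1,0,0,0,0]]'
python3 -m handwheel '[[-0.6,0,0,0,0],[-0.5,0,0,0,0],[-0.4,0,0,0,0],[-0.3,0,0,0,0],[-0.2,0,0,0,0],[-0.1,0,0,0,0],[0,0,0,0,0],[0,0,0,0,0]]' 20
```

```text
clock: 8.12
eef_pos: [0.6103, -0.0354, 0.0653]
orientation: [0.164, 3.137, -0.0]
wrist_force: [0.1, 0.3, 1.1]
gripper_width: 0.0854
gripper_force: 0.0
clock: 8.78
eef_pos: [0.6107, -0.0354, 0.0658]
orientation: [0.164, 3.136, -0.0]
wrist_force: [-1.5, 0.6, 7.2]
gripper_width: 0.0588
gripper_force: 20.1
```

The grip is 20 N at 58.8 mm, with the tips just touching the stage. I'll firm up the grip and lift smoothly.

```bash
python3 -m handwheel '[[0.1,0,0,0,0],[0.1,0,0,-0.03,0],[0.1,0,0,-0.06,0],[0.1,0,0,-0.12,0],[0.1,0,0,-0.2,0],[0.1,0,0,-0.25,0],[0.1,0,0,-0.25,0],[0.1,0,0,-0.25,0]]' 35
python3 - <<'E'
from h import *
im,d=arm.get_image("scene")
cv2.imwrite("pics/g.png",cv2.resize(im[120:240,230:390],(800,600),interpolation=3))
E
```

```text
clock: 9.45
eef_pos: [0.6104, -0.0353, 0.1006]
orientation: [0.164, 3.137, -0.0]
wrist_force: [0.2, -0.1, -1.0]
gripper_width: 0.0581
gripper_force: 37.5
```

View pics/g.png

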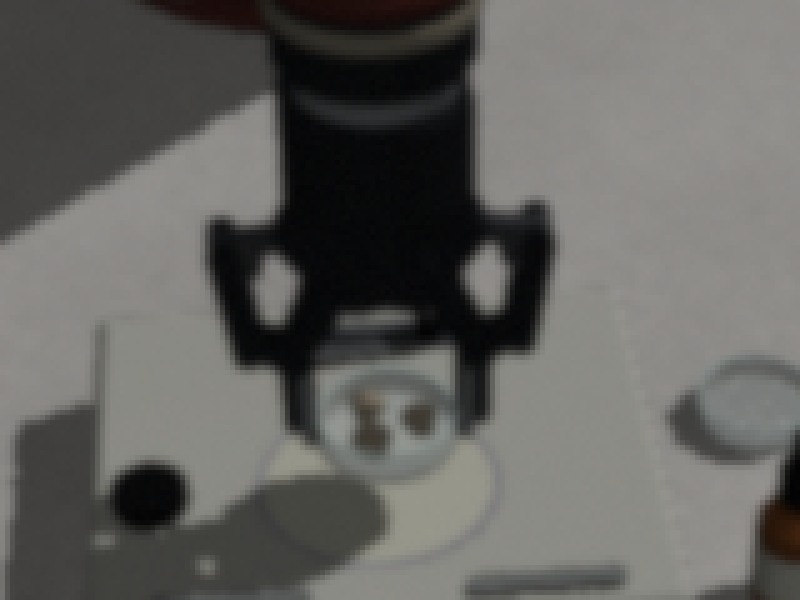

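The dish is held level between the pads (crop (390,425)), well off the stage, with all three snails in it. I'll raise it further and hold.

```bash
python3 -m handwheel '[[0.1,0,0,-0.25,0],[0.1,0,0,-0.3,0],[0.1,0,0,-0.35,0],[0.1,0,0,-0.35,0],[0.1,0,0,-0.35,0],[0.1,0,0,-0.35,0],[0.1,0,0,-0.35,0],[0.1,0,0,-0.3,0],[0.1,0,0,-0.25,0],[0.1,0,0,-0.15,0],[0.1,0,0,-0.08,0],[0.1,0,0,-0.03,0]]'
python3 -m handwheel '[[0.1,0,0,0,0],[0.1,0,0,0,0],[0.1,0,0,0,0],[0.1,0,0,0,0],[0.1,0,0,0,0],[0.1,0,0,0,0],[0.1,0,0,0,0],[0.1,0,0,0,0],[0.1,0,0,0,0],[0.1,0,0,0,0],[0.1,0,0,0,0],[0.1,0,0,0,0]]'
python3 - <<'E'
from h import *
im,d=arm.get_image("scene")
cv2.imwrite("pics/i.png",cv2.resize(im[70:250,210:450],(800,600),interpolation=3))
E
```

```text
clock: 10.5
eef_pos: [0.6103, -0.0353, 0.193]
orientation: [0.164, 3.137, -0.0]
wrist_force: [0.3, -1.0, -0.7]
gripper_width: 0.058
gripper_force: 37.6
clock: 11.5
eef_pos: [0.6103, -0.0353, 0.1929]
orientation: [0.164, 3.137, -0.0]
wrist_force: [-0.4, -0.1, -0.8]
gripper_width: 0.0581
gripper_force: 37.6
```

View pics/i.png

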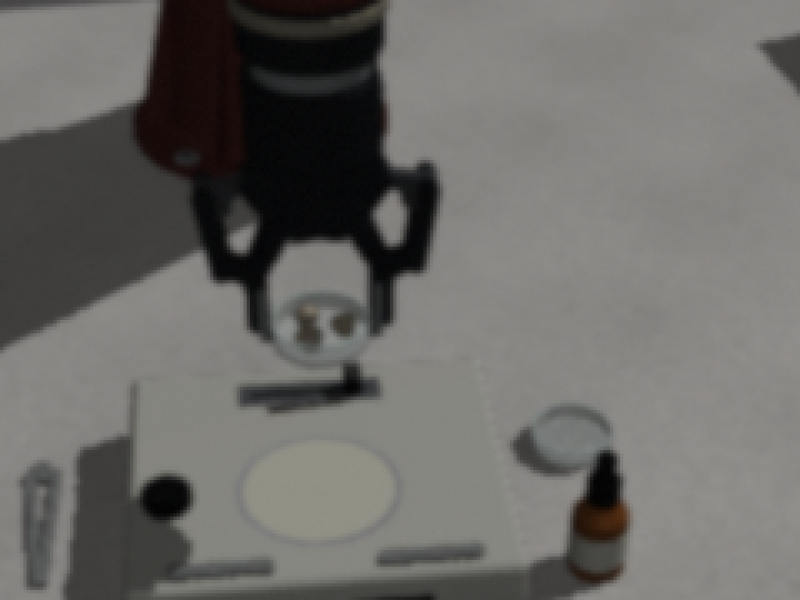

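The dish is about 127 mm above the stage, level, with the snails in it (crop (320,328)). The dimmer is at its off end (350,378) and the bystanders are in place.

```bash
python3 -c "
from workcell import arm
print(arm.close_job())"
```

```text
the job is handed in; nothing more can be done
None
```

The dimmer is slid to off, and I'm holding the dish level and still about 127 mm above the stage with all three snails in it, ready for you to take; the job is handed in, but no verdict came back.

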